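# Stack a small cheese for pressing

## Robot

A 6-joint arm with a two-finger parallel gripper is mounted at the origin on the work surface. World frame = base frame: x ahead of the robot, y to its left, z up, the work surface at z = 0. Lengths are in m, angles in rad, forces in N, time in s.
With the tool pointing down it reaches from about 0.375 to 0.9 m from the base axis. Payload 3.1 kg.
Tool frame: the origin (TCP) lies midway between the tips of the shut fingers; the grasp point (between the pads) lies behind it (robot.grip_depth is the z of the grasp point in the tool frame, in m); z points along the fingers, y is the line along which they close (so a half turn about z gives the same grasp; the last joint's range is limited). The gripper opens to 87 mm and grips with 3 to 60 N. Pads are 19 mm wide; open, the fingers measure 117 mm over their backs; the gripper's body (75 mm by 190 mm) begins 51 mm behind the grasp point.
Start: joints at [-1.387, 0.527, 1.433, -0, 1.181, -0.178], TCP at [0.222, -0.584, 0.223] pointing down, gripper open.
Joint ranges: [-3.08, 3.08], [-0.75, 2.2], [0.22, 2.44], [-1.43, 4.57], [0, 2.65], [-2.85, 2.85]. Speed limits (rad/s): [2.79, 2.79, 3.14, 3.14, 3.14, 3.14].

## Interface

Orientations are given as a unit quaternion [x, y, z, w].
In Python, from bench import robot gives the robot as it stands. The module is installed in compiled form; this text tells all that it offers.
- The arm moves only by the tool drive_tool, never from a script. Its argument "deltas" is one flat list of numbers, 7 for each row, row after row: the shift along the world's x, y, z in m, then the turn, a rotation vector about the world's x, y, z in rad, then the opening, from -1 (shut) to 1 (fully open), so that 0 is half open. A call has 1 to 10 rows; each row is the pose to reach, as a shift and turn from the pose commanded when the call began; what a row does not reach only later rows make up. A row lasts 1/10 s, in which the tool goes at most 50 mm and 8.59 degrees, less where a joint would pass 70% of its speed; a pose out of reach is approached as far as the arm can. A call with a gripper value outside its range is refused whole. The fingers move at their own pace and stop on an object; "grip_force" is the grip in N (left out, the last holds). Time passes only in rows, so rows that repeat a pose let the fingers close. It gives the time, the measured TCP pose, the force, the opening and the grip force at its end, in the units of the state.
- robot.observe(): the state, without advancing time (a new reading comes with each control period).
- robot.snapshot(name): name is "scene" or "top" or "wrist"; returns a dict with "frame" (480x640x3 uint8, red, green, blue), "range_z" (480x640 float32, m along the optical axis (not along the pixel's ray), 0 where there is no reading), "fov_y" (degrees; the focal length in pixels is half the picture's height over the tangent of half this angle, whatever the lens; pixels are square), "cx", "cy" (the principal point, pixels), "eye" and "rotation" of the camera in the world; the wrist camera has in their place "mount" (4x4, takes a point from camera to tool coordinates, whose origin is the TCP and whose axes are the flange's). Camera axes: x right, y down, z forward; pixel columns grow to the right and rows downward; lengths in m; the calibration is good to about 2 mm. A picture is of the moment at which its call begins: read the wrist's pose just before it.
- robot.finish_job(): hands the job in; it is judged then, once.
Trained networks look in a picture, given as the dict that the camera call returned (one of the last four; its "shot" number tells which), for a name from the list of things; names that differ only in an ending like _2 or _b are one class to them, and where a whole thing is asked for, a point or a joint stands for the part that bears it (a point fixed in the world has none). Each returns a list of dicts, best first, with "conf" (0 to 1); they miss things now and then, are a little off and sometimes report something else, mostly with a low value. They report only what shows in the picture. A call takes as long as a camera call. They do not tell look-alikes from the thing itself.
- robot.silhouettes(target, picture): "region" (480x640 bool, what is visible of it) and "bbox" ([centre column, centre row, width, height] as shares, 0 to 1, of the picture: columns of its width, rows of its height, round what is visible of it).
- robot.pinpoint(target, picture): "centre" ([row, column] as shares, 0 to 1, of the picture: columns of its width, rows of its height: a listed point, or the origin of a listed thing).
The state is a dict: "t": time; "joint_positions": joint angles; "qvel": joint speeds; "tau": joint torques, N m; "position": TCP position; "orientation": TCP orientation; "force": force on the tool from outside, world axes, zero at the start; "wrist_torque": the same for the moment, N m; "opening": finger opening in m; "grip_force": force on a finger pad.
Only numpy, scipy, OpenCV 4.12 (cv2) and the standard library are available. Lean on these libraries where they do the work, as an engineer would, in place of code of your own. Each camera call takes 0.05 s, during which the arm holds its last target. There are 200 camera calls.

## Task

Set up the white cheese for pressing on the blue drain board, from the bottom up: stand the white cheese in the middle of the printed ring, put the steel hoop over it, set the wooden follower inside the hoop on the cheese with its stem up, and last stand the iron weight centrally on the stem. Place each thing and let it go before taking the next, and leave the stack standing straight. Leave the dark ash-coated cheese, the salt jar and the brush where they are, and keep the green board out of it.

Things in the scene. Friction and masses are not known exactly. Their poses are not given: they have to be found in the camera images.
- white_cheese_mid (a point): plain cream-white cheese, an upright firm cylinder 46 mm in diameter and 44 mm high; the point is its centre, 22 mm above its underside; z is up its axis. Grip it across its diameter.
- hoop_mid (a point): stainless steel hoop (bottomless cheese mould) with rows of dark holes, an upright tube open at both ends: 66 mm outside diameter, 58 mm inside, 54 mm high; the point is on its axis, 27 mm above its lower edge; z is up its axis. Grip it across its outside. On the board it stands around the cheese, with 10 mm of wall above the cheese's top.
- follower_mid (a point): wooden follower: a disc 46 mm in diameter and 10 mm thick with a round upright stem 34 mm in diameter and 56 mm tall on top of it, 66 mm in all; it starts upright, disc down; the point is on its axis, half-way up, 33 mm above its underside; z is up its axis. Grip it by the upper part of the stem, to stay clear of the hoop's rim.
- weight_mid (a point): iron press weight, an upright dark cylinder with a red band and a red spot on top, 54 mm in diameter and 44 mm high, about 0.6 kg; the point is its centre, 22 mm above its underside; z is up its axis. Grip it across its diameter.
- blue_board_top (a point): blue drain board, a fixed slab 130 x 130 mm, 10 mm thick, with a printed ring of white dots about 86 mm across; the point is the middle of the ring on its upper face, 10 mm above the table; x and y along its sides, z up
- green_board_top (a point): green drain board, otherwise the same as the blue one, fixed; not used. The point is the middle of its upper face
- ash_cheese_mid (a point): dark ash-coated cheese, black with pale specks, 46 mm in diameter and 44 mm high, loose; to be left alone. The point is its centre, 22 mm up
- salt_jar_mid (a point): small glass salt jar with an orange cap, 42 mm in diameter and 62 mm high, loose; to be left alone. The point is its centre, 31 mm up
- rind_brush_mid (a point): rind brush with a dark wooden back, 85 x 34 mm and 34 mm high, lying bristles down, loose; to be left alone. The point is its centre, 17 mm up
Things that resemble listed ones, but are neither listed nor needed, are in the scene too. Leave any purple or turquoise look-alike of the part that bears weight_mid alone.

How it is judged:
On the way, in this order (a step that is already met when the one before it is completed fails the run):
1. the white cheese stands upright on the blue board, inside the printed ring, let go (horizontal distance between white_cheese_mid and blue_board_top below 0.012 m and z of white_cheese_mid in the frame of blue_board_top between 0.018 and 0.026 m and angle between white_cheese_mid's own z axis and vertical below 0.12 rad and contact force between white_cheese and the fingers below 0.1 N and linear speed of white_cheese below 0.02 m/s), for 0.2 s.
2. the steel hoop stands on the blue board around the white cheese, let go (all of step 1 and horizontal distance between hoop_mid and blue_board_top below 0.012 m and z of hoop_mid in the frame of blue_board_top between 0.023 and 0.031 m and angle between hoop_mid's own z axis and vertical below 0.12 rad and contact force between hoop and the fingers below 0.1 N and linear speed of hoop below 0.02 m/s), for 0.2 s.
3. the follower rests on the cheese inside the hoop, stem up, let go (all of step 2 and horizontal distance between follower_mid and blue_board_top below 0.014 m and z of follower_mid in the frame of blue_board_top between 0.073 and 0.081 m and angle between follower_mid's own z axis and vertical below 0.12 rad and contact force between follower and the fingers below 0.1 N and linear speed of follower below 0.02 m/s), for 0.2 s.
4. the iron weight stands flat on the follower's stem, let go (all of step 3 and horizontal distance between weight_mid and blue_board_top below 0.016 m and z of weight_mid in the frame of blue_board_top between 0.128 and 0.136 m and angle between weight_mid's own z axis and vertical below 0.12 rad and contact force between weight and the fingers below 0.1 N and linear speed of weight below 0.02 m/s and horizontal distance between weight_mid and follower_mid below 0.011 m), for 0.2 s.
At the end, for the whole second after the job is handed in: On the blue board: cheese and hoop within 12 mm of the ring's middle, follower on the cheese within 14, weight on the stem within 16 (11 of the stem's axis); resting heights within 4 mm, upright within 0.12 rad, at rest, let go. Ash cheese, jar and brush within 20 mm of their start (all of step 4 and distance of each of ash_cheese_mid, salt_jar_mid, rind_brush_mid from where it was at the start of the episode below 0.02 m); the robot touches nothing.
It fails at once if the ash cheese is pushed away from its place (20 mm or more) (distance of ash_cheese_mid from where it was at the start of the episode above 0.02 m).
It fails at once if the salt jar is pushed away from its place (20 mm or more) (distance of salt_jar_mid from where it was at the start of the episode above 0.02 m).
It fails at once if the rind brush is pushed away from its place (20 mm or more) (distance of rind_brush_mid from where it was at the start of the episode above 0.02 m).
It also fails if it takes over 120 s, if anything falls off the work surface, if the arm or the gripper's body presses on something with over 40 N, if the wrist force passes 120 N, or if a joint passes its speed limit or range.

## Working session

There is one attempt and no reset: what is moved stays moved. The work goes in short steps, Python scripts to look and compute and a tool call to move; the robot and the scene stay as the last step left them, time stands still between calls to the robot, and variables do not carry over. Pictures are saved under pics/ and viewed, at most 14 in all, crops included, and the job is handed in when it is done.

Besides the shell and the picture viewer there is one more tool, called after "Emit:" as name(argument=value, ...) on one line, values as JSON. drive_tool: Moves the arm, as the interface text tells. Its arguments: {"type":"object","properties":{"deltas":{"type":"array","items":{"type":"number"}},"grip_force":{"type":"number"}},"required":["deltas"]}

```bash
mkdir -p pics; cat > h.py <<'E'
import numpy as np, cv2
from bench import robot
from scipy.spatial.transform import Rotation as R
def cam(p, st=None):
    f=240/np.tan(np.radians(p["fov_y"])/2)
    if "mount" in p:
        st=st or robot.observe()
        T=np.eye(4);T[:3,:3]=R.from_quat(st["orientation"]).as_matrix();T[:3,3]=st["position"]
        M=T@np.array(p["mount"]); return f,M[:3,:3],M[:3,3]
    return f,np.array(p["rotation"]),np.array(p["eye"])
def snap(n):
    st=robot.observe(); p=robot.snapshot(n); p["c"]=cam(p,st); return p
def ray(p,r,c):
    f,Rm,e=p["c"]; d=Rm@np.array([(c-p["cx"])/f,(r-p["cy"])/f,1]); return e,d
def atz(p,r,c,z):
    e,d=ray(p,r,c); return e+d*(z-e[2])/d[2]
def cloud(p):
    f,Rm,e=p["c"]; v,u=np.mgrid[0:480,0:640]; z=p["range_z"]
    P=np.stack([(u-p["cx"])/f*z,(v-p["cy"])/f*z,z],-1)@Rm.T+e; P[z==0]=np.nan; return P
def save(p,name): cv2.imwrite("pics/"+name,p["frame"][:,:,::-1])
def tri(a,b):
    (e1,d1),(e2,d2)=a,b; A=np.stack([d1,-d2],1); s=np.linalg.lstsq(A,e2-e1,rcond=None)[0]
    q1=e1+d1*s[0];q2=e2+d2*s[1]; return (q1+q2)/2,np.linalg.norm(q1-q2)
N=["white_cheese_mid","hoop_mid","follower_mid","weight_mid","blue_board_top","green_board_top","ash_cheese_mid","salt_jar_mid","rind_brush_mid"]
E
cat > a.py <<'E'
from h import *
for n in ("top","scene"):
    p=snap(n); save(p,n+"0.png"); P=cloud(p); print(n,np.round(p["c"][2],3))
    for t in N:
        for d in robot.pinpoint(t,p)[:5]:
            r,c=d["centre"][0]*480,d["centre"][1]*640
            q=P[int(min(r,479)),int(min(c,639))]
            print(t,round(d["conf"],2),"rc",round(r),round(c),np.round(q,3))
print(robot.grip_depth,robot.observe())
E
python3 a.py
```

```text
Traceback (most recent call last):
  File "a.py", line 3, in <module>
    p=snap(n); save(p,n+"0.png"); P=cloud(p); print(n,np.round(p["c"][2],3))
                                    ~~~~~^^^
  File "h.py", line 19, in cloud
    P=np.stack([(u-p["cx"])/f*z,(v-p["cy"])/f*z,z],-1)@Rm.T+e; P[z==0]=np.nan; return P
      ~~~~~~~~~~~~~~~~~~~~~~~~~~~~~~~~~~~~~~~~~~~~~~~~^~~~~
ValueError: matmul: Input operand 1 has a mismatch in its core dimension 0, with gufunc signature (n?,k),(k,m?)->(n?,m?) (size 4 is different from 3)
```

```bash
sed -i 's/return f,np.array(p\["rotation"\]),/q=np.array(p["rotation"]); return f,(R.from_quat(q).as_matrix() if q.size==4 else q),/' h.py; python3 a.py
```

```text
top [0.454 0.02  1.027]
white_cheese_mid 0.85 rc 202 176 [0.605 0.305 0.044]
white_cheese_mid 0.65 rc 287 190 [0.433 0.273 0.044]
white_cheese_mid 0.34 rc 217 375 [ 0.579 -0.106  0.013]
hoop_mid 0.82 rc 280 441 [ 0.448 -0.25  -0.001]
follower_mid 0.87 rc 214 479 [ 0.581 -0.309  0.067]
follower_mid 0.24 rc 305 258 [0.394 0.138 0.036]
weight_mid 0.97 rc 278 317 [0.45  0.015 0.045]
weight_mid 0.89 rc 153 355 [ 0.71  -0.063  0.045]
weight_mid 0.88 rc 334 214 [0.338 0.225 0.045]
weight_mid 0.87 rc 152 299 [0.709 0.053 0.05 ]
weight_mid 0.8 rc 331 327 [ 0.342 -0.005  0.043]
blue_board_top 0.83 rc 219 277 [0.574 0.102 0.012]
blue_board_top 0.6 rc 278 318 [0.45  0.015 0.045]
green_board_top 0.66 rc 217 375 [ 0.582 -0.108  0.008]
ash_cheese_mid 0.74 rc 288 194 [0.429 0.267 0.044]
salt_jar_mid 0.62 rc 310 389 [ 0.388 -0.126  0.065]
rind_brush_mid 0.59 rc 309 257 [0.388 0.138 0.034]
scene [ 1.351 -0.364  0.766]
white_cheese_mid 0.7 rc 237 473 [0.621 0.296 0.035]
hoop_mid 0.64 rc 251 207 [ 0.474 -0.244  0.055]
follower_mid 0.73 rc 304 186 [ 0.606 -0.314  0.054]
weight_mid 0.85 rc 321 337 [ 0.738
[... 495 characters left out ...]
ositions': array([-1.38653205e+00,  5.27556882e-01,  1.43269396e+00, -2.71514263e-05,
        1.18142901e+00, -1.78531685e-01]), 'qvel': array([ 1.12248771e-03, -1.50141116e-03,  4.49782428e-04, -8.28286686e-05,
       -2.26333219e-03, -4.50572059e-04]), 'tau': array([-6.34566168e-04, -4.40025258e+01, -1.76987243e+01,  6.32500369e-02,
        5.03517862e-02, -2.50862405e-05]), 'position': array([ 0.22180171, -0.58428467,  0.22251534]), 'orientation': array([ 9.83591521e-01,  1.80409859e-01, -1.26842553e-05, -4.35632382e-05]), 'force': array([-0.00733423, -0.75038603, -0.1891437 ]), 'wrist_torque': array([0.03132796, 0.00020596, 0.02832275]), 'grip_force': 0.0, 'opening': 0.08735846836532445}
```

View pics/top0.png

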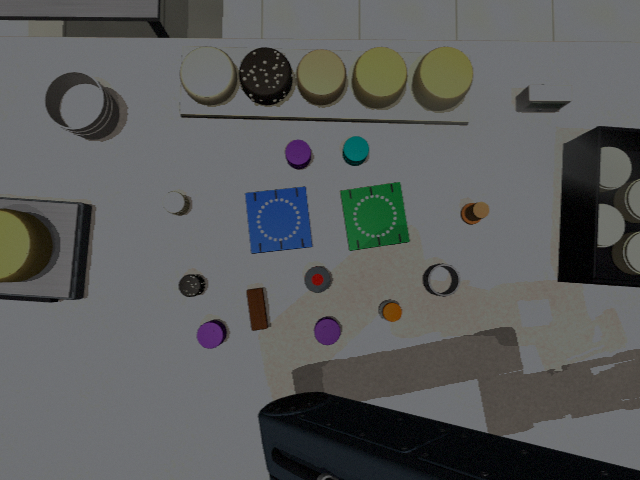

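```bash
ls -la pics
```

```text
total 864
drwxr-xr-x 2 agent agent   4096 Dec  1 17:48 .
drwxr-xr-x 3 agent agent   4096 Dec  1 17:48 ..
-rw-r--r-- 1 agent agent 454402 Dec  1 17:48 scene0.png
-rw-r--r-- 1 agent agent 419269 Dec  1 17:48 top0.png
```

The top view shows these things, as (col,row):
- White cheese (176,202), with the ash cheese at (192,286). The big wheels at the top are only backdrop.
- Weight candidates: the dark one with a red spot (317,279), purple (298,153), (211,334) and (327,331), turquoise (356,150). I choose the dark one with the red spot.
- Hoop (440,280); the large pot at (83,103) is not it.
- Follower (475,212), blue board (279,219).

Next I measure from both fixed views and check my choices in one close crop.

```bash
cat > b.py <<'E'
from h import *
ps=[snap("top"),snap("scene")]
G={"white_cheese_mid":(.605,.305,.044,.023),"hoop_mid":(.452,-.25,.054,.033),"follower_mid":(.581,-.31,.066,.017),"weight_mid":(.45,.015,.044,.027),"ash_cheese_mid":(.43,.267,.044,.023),"salt_jar_mid":(.388,-.13,.062,.021),"rind_brush_mid":(.393,.134,.034,.04)}
for t,(x,y,h,r) in G.items():
    out=[]
    for p in ps:
        P=cloud(p); m=(np.hypot(P[...,0]-x,P[...,1]-y)<r+.03)&(P[...,2]>.02)
        z=np.nanpercentile(P[m][:,2],90)
        mt=m&(P[...,2]>z-.008)
        c,rad=cv2.minEnclosingCircle(P[mt][:,:2].astype(np.float32))
        out.append((np.round(c,4),round(rad,4),round(float(z),4),int(mt.sum())))
    # triangulated pinpoint
    rr=[]
    for p in ps:
        best=None
        for d in robot.pinpoint(t,p):
            rc=d["centre"][0]*480,d["centre"][1]*640
            q=atz(p,*rc,h/2)
            if np.hypot(q[0]-x,q[1]-y)<.04 and best is None: best=ray(p,*rc)
        rr.append(best)
    print(t,out,"TRI",[np.round(v,4) for v in tri(*rr)] if all(v is not None for v in rr) else None)
for p in ps:
    P=cloud(p); f=p["frame"].astype(int)
    m=(np.hypot(P[...,0]-.575,P[...,1]-.102)<.054)&(f.min(2)>110)&(f[...,0]>.6*f[...,2])
    e=[]
    v,u=np.nonzero(m); Q=np.array([atz(p,a,b,.01) for a,b in zip(v,u)])
    (cx,cy),ax,an=cv2.fitEllipse(Q[:,:2].astype(np.float32)*1000)
    b=(np.hypot(P[...,0]-.575,P[...,1]-.102)<.09)&(f[...,2]>1.5*f[...,0])&(f[...,2]>1.3*f[...,1])
    vb,ub=np.nonzero(b); B=np.array([atz(p,a,c,.01) for a,c in zip(vb,ub)])
    print("ring",len(Q),cx,cy,ax,"board",cv2.minAreaRect(B[:,:2].astype(np.float32)*1000),"z",np.nanmedian(P[b][:,2]))
p=ps[1]; crop=cv2.resize(p["frame"][160:340,160:500],None,fx=2.35,fy=2.35,interpolation=cv2.INTER_CUBIC)
cv2.imwrite("pics/crop1.png",np.clip(crop[:,:,::-1]*1.5,0,255).astype(np.uint8))
E
python3 b.py
```

```text
white_cheese_mid [(array([0.6039, 0.3114]), 0.0235, 0.0466, 393), (array([0.607 , 0.3109]), 0.0264, 0.0467, 254)] TRI [array([0.6062, 0.3054, 0.0305]), np.float64(0.0029)]
hoop_mid [(array([ 0.4471, -0.241 ]), 0.0334, 0.0557, 230), (array([ 0.4478, -0.2402]), 0.0358, 0.0552, 307)] TRI [array([ 0.4428, -0.2393,  0.0321]), np.float64(0.0003)]
follower_mid [(array([ 0.5889, -0.3137]), 0.0173, 0.0689, 227), (array([ 0.5892, -0.3134]), 0.018, 0.0686, 243)] TRI [array([ 0.5854, -0.3144,  0.0311]), np.float64(0.0076)]
weight_mid [(array([0.4472, 0.0158]), 0.0267, 0.0469, 533), (array([0.4471, 0.0163]), 0.0293, 0.0473, 325)] TRI [array([0.45  , 0.0139, 0.0327]), np.float64(0.0002)]
ash_cheese_mid [(array([0.4347, 0.2755]), 0.0233, 0.0468, 400), (array([0.4353, 0.2766]), 0.0251, 0.0468, 194)] TRI [array([0.4262, 0.2746, 0.0171]), np.float64(0.0015)]
salt_jar_mid [(array([ 0.3827, -0.1339]), 0.0192, 0.0642, 287), (array([ 0.3819, -0.1322]), 0.0222, 0.0645, 183)] TRI [array([ 0.3817, -0.1371,  0.0282]), np.float64(0.0085)]
rind_brush_mid [(array([0.3859, 0.1399]), 0.0442, 0.0367, 686), (array([0.3864, 0.1429]), 0.0446, 0.0376, 337)] TRI [array([0.3874, 0.1398, 0.0193]), np.float64(0.011)]
ring 28 573.2931518554688 97.96480560302734 (85.57836151123047, 86.62747955322266) board ((573.4395751953125, 98.1488265991211), (129.9116668701172, 129.85548400878906), 6.560213565826416) z 0.010861205419484654
ring 114 570.388427734375 100.86119842529297 (85.959228515625, 87.72473907470703) board ((575.4066162109375, 97.59974670410156), (136.20176696777344, 134.3759765625), 6.424696922302246) z 0.011651176758749715
```

View pics/crop1.png

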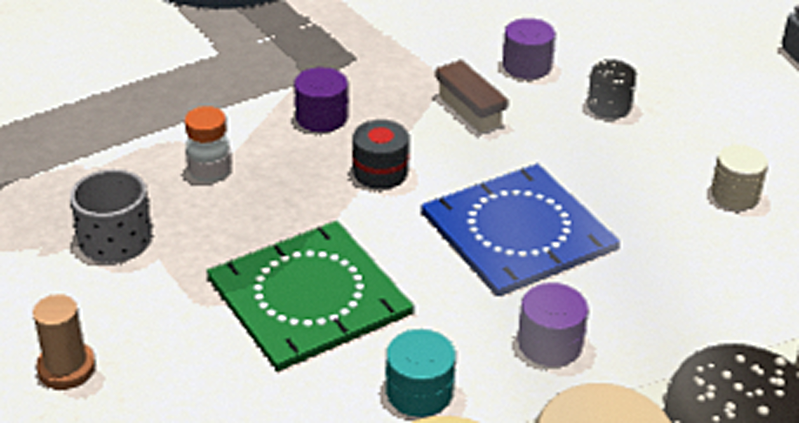

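The crop (2.35x, scene view) confirms the choices: white cheese (738,178), red-spotted weight (380,152), hoop (110,215), follower (62,340), blue board ring (519,222). The heights and diameters match the text. I go to the cheese first.

Emit:
drive_tool(deltas=[0.38,0.895,-0.04,0,0,0,1,0.38,0.895,-0.04,0,0,0,1,0.38,0.895,-0.04,0,0,0,1,0.38,0.895,-0.04,0,0,0,1,0.38,0.895,-0.04,0,0,0,1,0.38,0.895,-0.04,0,0,0,1,0.38,0.895,-0.04,0,0,0,1,0.38,0.895,-0.04,0,0,0,1,0.38,0.895,-0.04,0,0,0,1,0.38,0.895,-0.04,0,0,0,1], grip_force=15)

```text
t: 2.85
position: [0.4178, -0.1227, 0.2023]
orientation: [0.984, 0.18, 0.0, 0.0]
force: [1.4, -0.4, 0.3]
opening: 0.0873
grip_force: 0.0
```

Emit:
drive_tool(deltas=[0.17,0.41,-0.02,0,0,0,1,0.17,0.41,-0.02,0,0,0,1,0.17,0.41,-0.02,0,0,0,1,0.17,0.41,-0.02,0,0,0,1,0.17,0.41,-0.02,0,0,0,1,0.17,0.41,-0.02,0,0,0,1,0.17,0.41,-0.02,0,0,0,1,0.17,0.41,-0.02,0,0,0,1,0.17,0.41,-0.02,0,0,0,1,0.17,0.41,-0.02,0,0,0,1])

```text
t: 3.85
position: [0.589, 0.291, 0.1817]
orientation: [0.983, 0.183, 0.002, -0.001]
force: [-0.1, -1.3, 0.4]
opening: 0.0871
grip_force: 0.0
```

```bash
cat > w.py <<'E'
import sys
from h import *
# args: x y ztop radius name
x,y,h,r=map(float,sys.argv[1:5]); p=snap("wrist"); st=robot.observe(); P=cloud(p)
m=(np.hypot(P[...,0]-x,P[...,1]-y)<r+.02)&(P[...,2]>h-.012)&(P[...,2]<h+.012)
if m.sum()>30:
    z=np.nanmedian(P[m][:,2]); mt=m&(abs(P[...,2]-z)<.006)
    q=P[mt]; c,rad=cv2.minEnclosingCircle(q[:,:2].astype(np.float32))
    print("top",np.round(c,4),round(rad,4),"z",round(float(z),4),int(mt.sum()))
print("tcp",np.round(st["position"],4),np.round(st["joint_positions"],2),st["opening"])
save(p,sys.argv[5]+".png")
E
python3 w.py 0.604 0.311 0.045 0.023 w1
```

```text
top [0.6046 0.3128] 0.0231 z 0.0435 2523
tcp [0.5875 0.2882 0.1814] [0.29 0.61 1.39 0.   1.13 1.49] 0.08715599072561538
```

View pics/w1.png

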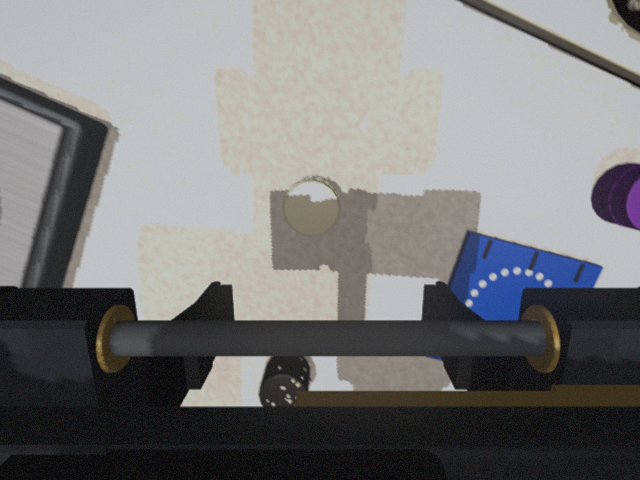

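The wrist view shows the white cheese at (312,205), upright with clear space around it. Both views agree on (0.604, 0.312). I align, descend and grip.

Emit:
drive_tool(deltas=[0.017,0.024,-0.03,0,0,0,1,0.017,0.024,-0.07,0,0,0,1,0.017,0.024,-0.11,0,0,0,1,0.017,0.024,-0.14,0,0,0,1,0.017,0.024,-0.16,0,0,0,1,0.017,0.024,-0.168,0,0,0,1,0.017,0.024,-0.168,0,0,0,1,0.017,0.024,-0.168,0,0,0,1,0.017,0.024,-0.168,0,0,0,1])

```text
t: 4.8
position: [0.6054, 0.3097, 0.0159]
orientation: [0.984, 0.18, 0.002, -0.0]
force: [-0.1, 0.1, -0.4]
opening: 0.0868
grip_force: 0.0
```

Emit:
drive_tool(deltas=[0,0,0,0,0,0,-0.3,0,0,0,0,0,0,-0.3,0,0,0,0,0,0,-0.3,0,0,0,0,0,0,-0.3,0,0,0,0,0,0,-0.3,0,0,0,0,0,0,-0.3,0,0,0,0,0,0,-0.3,0,0,0,0,0,0,-0.3], grip_force=15)

```text
t: 5.6
position: [0.6039, 0.3097, 0.014]
orientation: [0.984, 0.18, -0.0, -0.0]
force: [-0.2, 0.5, 0.5]
opening: 0.0458
grip_force: 15.0
```

Emit:
drive_tool(deltas=[0,0,0.04,0,0,0,-0.3,-0.004,-0.03,0.08,0,0,0,-0.3,-0.011,-0.07,0.08,0,0,0,-0.3,-0.017,-0.115,0.08,0,0,0,-0.3,-0.024,-0.16,0.08,0,0,0,-0.3,-0.03,-0.195,0.08,0,0,0,-0.3,-0.032,-0.212,0.08,0,0,0,-0.3,-0.032,-0.212,0.08,0,0,0,-0.3,-0.032,-0.212,0.07,0,0,0,-0.3,-0.032,-0.212,0.06,0,0,0,-0.3])

```text
t: 6.6
position: [0.5725, 0.0989, 0.0734]
orientation: [0.983, 0.181, 0.001, -0.0]
force: [-0.5, 0.1, -0.6]
opening: 0.0454
grip_force: 15.0
```

```bash
cat > c.py <<'E'
from h import *
import sys
# top view: ring dots and things near ring
p=snap("top"); P=cloud(p); f=p["frame"].astype(int)
m=(np.hypot(P[...,0]-.573,P[...,1]-.098)<.054)&(np.hypot(P[...,0]-.573,P[...,1]-.098)>.037)&(P[...,2]<.02)&(f.min(2)>110)&(f[...,0]>.6*f[...,2])
v,u=np.nonzero(m); Q=np.array([atz(p,a,b,.01) for a,b in zip(v,u)])
if len(Q)>5: print("ring",cv2.fitEllipse(Q[:,:2].astype(np.float32)*1000),len(Q))
for h in map(float,sys.argv[1:]):
    m=(np.hypot(P[...,0]-.573,P[...,1]-.098)<.06)&(abs(P[...,2]-h)<.007)
    if m.sum()>20: print("h",h,[np.round(w,4) for w in cv2.minEnclosingCircle(P[m][:,:2].astype(np.float32))],int(m.sum()))
print(np.round(robot.observe()["position"],4))
E
python3 c.py; python3 w.py .573 .098 .01 .05 w2
```

```text
[0.571  0.099  0.0715]
top [0.5731 0.098 ] 0.07 z 0.0097 24016
tcp [0.5706 0.099  0.0719] [-0.02  0.68  1.67  0.    0.8   1.18] 0.045594397761334615
```

View pics/w2.png

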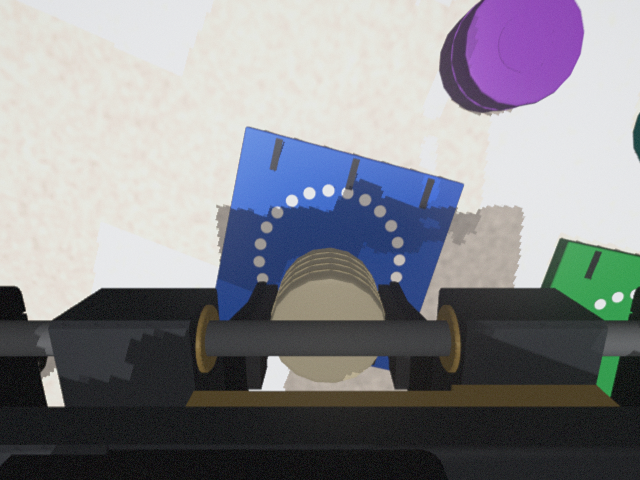

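The wrist view shows the cheese held at (328,315) above the blue board, with the ring's far arc of dots at (260-400, 190-280). I fit the ring centre from those dots.

```bash
cat > ring.py <<'E'
from h import *
from scipy.optimize import least_squares
p=snap("wrist"); f=p["frame"].astype(int); P=cloud(p)
d=np.hypot(P[...,0]-.573,P[...,1]-.098)
m=(d<.05)&(d>.036)&(abs(P[...,2]-.01)<.006)&(f[...,0]>.65*f[...,2])&(f.min(2)>60)
m[285:]=False
v,u=np.nonzero(m); Q=np.array([atz(p,a,b,.01) for a,b in zip(v,u)])[:,:2]
s=least_squares(lambda c:np.hypot(*(Q-c[:2]).T)-c[2],[.573,.098,.043],loss="soft_l1",f_scale=.001)
print("ring",s.x,len(Q),np.abs(s.fun).mean(),robot.observe()["position"])
E
python3 ring.py
```

```text
ring [0.57335348 0.09968186 0.04301284] 1764 0.0016234943401602557 [0.57104654 0.0988811  0.07250321]
```

Emit:
drive_tool(deltas=[0.001,-0.001,-0.02,0,0,0,-0.3,0.001,-0.001,-0.035,0,0,0,-0.3,0.001,-0.001,-0.043,0,0,0,-0.3,0.001,-0.001,-0.047,0,0,0,-0.3,0.001,-0.001,-0.048,0,0,0,-0.3,0.001,-0.001,-0.048,0,0,0,-0.3,0.001,-0.001,-0.048,0,0,0,-0.3])

```text
t: 7.45
position: [0.5735, 0.0966, 0.0266]
orientation: [0.984, 0.18, 0.001, 0.0]
force: [-0.0, 0.3, -0.6]
opening: 0.0457
grip_force: 15.0
```

Emit:
drive_tool(deltas=[0,0,0,0,0,0,-0.3,0,0,-0.001,0,0,0,-0.3,0,0,-0.001,0,0,0,-0.3])

```text
t: 7.75
position: [0.5731, 0.0965, 0.0251]
orientation: [0.984, 0.18, 0.0, 0.0]
force: [-0.4, 0.3, -1.8]
opening: 0.0458
grip_force: 15.0
```

Emit:
drive_tool(deltas=[0,0,-0.001,0,0,0,-0.3,0,0,-0.001,0,0,0,-0.3])

```text
t: 7.95
position: [0.5731, 0.0965, 0.0239]
orientation: [0.984, 0.18, -0.0, -0.0]
force: [0.8, -0.3, -1.3]
opening: 0.0453
grip_force: 15.0
```

Emit:
drive_tool(deltas=[0,0,0,0,0,0,0.4,0,0,0,0,0,0,1,0,0,0,0,0,0,1,0,0,0.015,0,0,0,1,0,0,0.05,0,0,0,1,0,0,0.1,0,0,0,1,-0.02,-0.04,0.14,0,0,0,1,-0.04,-0.09,0.16,0,0,0,1,-0.06,-0.14,0.16,0,0,0,1,-0.08,-0.19,0.16,0,0,0,1])

```text
t: 8.95
position: [0.5019, -0.0732, 0.1861]
orientation: [0.983, 0.181, 0.002, 0.001]
force: [0.7, -0.4, -0.1]
opening: 0.0873
grip_force: 0.0
```

Emit:
drive_tool(deltas=[-0.02,-0.05,0,0,0,0,1,-0.04,-0.1,0,0,0,0,1,-0.05,-0.12,0,0,0,0,1,-0.05,-0.12,0,0,0,0,1,-0.05,-0.12,0,0,0,0,1,-0.05,-0.12,0,0,0,0,1])

```text
t: 9.55
position: [0.452, -0.1908, 0.1839]
orientation: [0.984, 0.181, 0.0, -0.0]
force: [-0.2, 0.5, -0.8]
opening: 0.0871
grip_force: 0.0
```

```bash
python3 c.py .054 .044; python3 w.py .4475 -.2405 .054 .033 w3
```

```text
ring ((573.6631469726562, 98.23188781738281), (86.43987274169922, 86.63827514648438), 152.04229736328125) 105
h 0.054 [array([0.5744, 0.0967]), np.float64(0.0231)] 394
h 0.044 [array([0.5743, 0.0966]), np.float64(0.0232)] 42
[ 0.4521 -0.1905  0.1838]
top [ 0.4471 -0.2405] 0.0333 z 0.0529 1452
tcp [ 0.4521 -0.1905  0.1836] [-0.63  0.41  1.81  0.    0.93  0.58] 0.08728571710354405
```

The cheese stands at (0.5744, 0.0967), 1.6 mm from the ring centre, with its top at 54 mm. Next is the hoop at (0.4473, -0.2405).

Emit:
drive_tool(deltas=[-0.005,-0.03,0,0,0,0,1,-0.005,-0.05,0,0,0,0,1,-0.005,-0.05,-0.04,0,0,0,1,-0.005,-0.05,-0.08,0,0,0,1,-0.005,-0.05,-0.115,0,0,0,1,-0.005,-0.05,-0.14,0,0,0,1,-0.005,-0.05,-0.16,0,0,0,1,-0.005,-0.05,-0.167,0,0,0,1,-0.005,-0.05,-0.167,0,0,0,1,-0.005,-0.05,-0.167,0,0,0,1])

```text
t: 10.65
position: [0.4475, -0.2416, 0.017]
orientation: [0.984, 0.181, 0.0, 0.0]
force: [-0.5, -0.0, -1.1]
opening: 0.087
grip_force: 0.0
```

Emit:
drive_tool(deltas=[0,0,0,0,0,0,0.2,0,0,0,0,0,0,0.2,0,0,0,0,0,0,0.2,0,0,0,0,0,0,0.2,0,0,0,0,0,0,0.2,0,0,0,0,0,0,0.2], grip_force=15)

```text
t: 11.25
position: [0.4469, -0.2419, 0.0169]
orientation: [0.984, 0.18, 0.0, 0.0]
force: [-0.1, -0.2, 6.2]
opening: 0.064
grip_force: 15.0
```

Emit:
drive_tool(deltas=[0,0,0.02,0,0,0,0.2,0,0,0.04,0,0,0,0.2,0,0,0.04,0,0,0,0.2,0,0,0.04,0,0,0,0.2])

```text
t: 11.65
position: [0.4467, -0.2418, 0.0562]
orientation: [0.984, 0.18, 0.0, 0.0]
force: [-0.3, 0.3, -1.5]
opening: 0.064
grip_force: 15.0
```

```bash
python3 w.py .4475 -.2405 .094 .033 w4; python3 - <<'E'
from h import *
p=snap("scene"); save(p,"s4.png"); P=cloud(p)
m=(np.hypot(P[...,0]-.447,P[...,1]+.241)<.037)&(P[...,2]>.03)&(P[...,2]<.11); v,u=np.nonzero(m); print(v.min(),v.max(),u.min(),u.max())
cv2.imwrite("pics/s4c.png",cv2.resize(p["frame"][170:300,130:290,::-1],None,fx=4,fy=4,interpolation=cv2.INTER_CUBIC))
E
```

```text
top [ 0.4572 -0.2369] 0.0444 z 0.0924 4966
tcp [ 0.4464 -0.2415  0.0558] [-0.72  0.65  1.86 -0.    0.64  0.49] 0.06475483332636761
213 256 190 222
```

View pics/s4c.png

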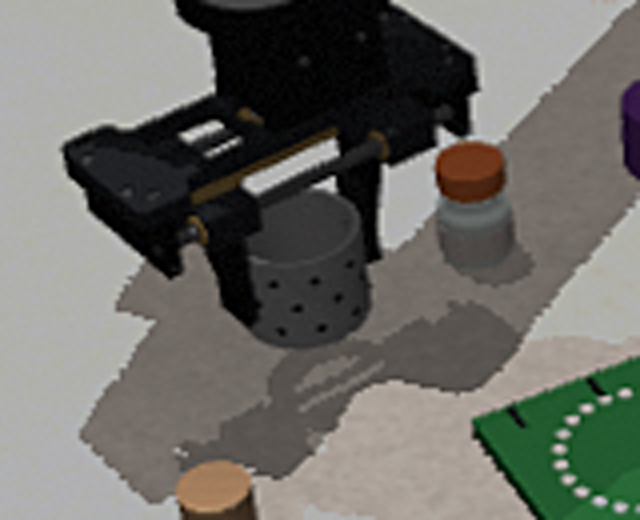

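View pics/w4.png

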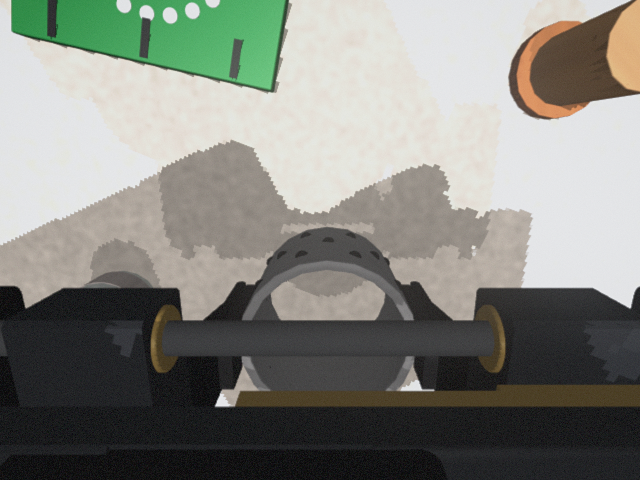

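The hoop hangs level and centred between the pads: rim at (328,330) in the wrist view, jar clear. I carry it over the cheese.

Emit:
drive_tool(deltas=[0,0,0.04,0,0,0,0.2,0.015,0.04,0.07,0,0,0,0.2,0.032,0.085,0.07,0,0,0,0.2,0.049,0.13,0.07,0,0,0,0.2,0.066,0.175,0.07,0,0,0,0.2,0.083,0.22,0.07,0,0,0,0.2,0.1,0.265,0.07,0,0,0,0.2,0.115,0.305,0.07,0,0,0,0.2,0.124,0.33,0.07,0,0,0,0.2,0.1265,0.339,0.07,0,0,0,0.2])

```text
t: 12.75
position: [0.5733, 0.1001, 0.125]
orientation: [0.983, 0.182, -0.001, -0.0]
force: [-0.5, -0.8, -1.8]
opening: 0.0644
grip_force: 15.0
```

Emit:
drive_tool(deltas=[0,0,0,0,0,0,0.2,0,0,-0.01,0,0,0,0.2,0,0,-0.02,0,0,0,0.2,0,0,-0.02,0,0,0,0.2,0,0,-0.02,0,0,0,0.2])

```text
t: 13.25
position: [0.5726, 0.0962, 0.1056]
orientation: [0.984, 0.18, -0.001, -0.0]
force: [-0.1, -0.2, -1.2]
opening: 0.064
grip_force: 15.0
```

```bash
python3 w.py .574 .0975 .145 .033 w5
```

```text
top [0.5835 0.101 ] 0.0445 z 0.1419 4924
tcp [0.5731 0.0964 0.1061] [-0.03  0.63  1.64 -0.    0.87  1.18] 0.06426493361450332
```

View pics/w5.png

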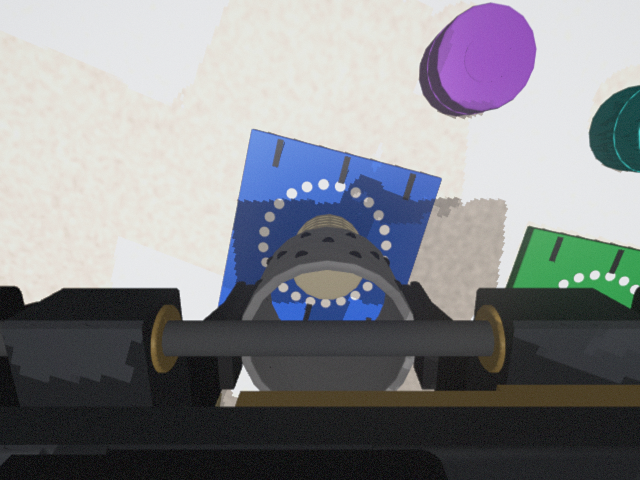

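The hoop (centre col 328) is lined up with the cheese below it (col 327), so I lower it.

Emit:
drive_tool(deltas=[0,0,-0.02,0,0,0,0.2,0,0,-0.03,0,0,0,0.2,0,0,-0.04,0,0,0,0.2,0,0,-0.05,0,0,0,0.2,0,0,-0.06,0,0,0,0.2,0,0,-0.07,0,0,0,0.2,0,0,-0.075,0,0,0,0.2,0,0,-0.077,0,0,0,0.2,0,0,-0.078,0,0,0,0.2,0,0,-0.078,0,0,0,0.2])

```text
t: 14.3
position: [0.5735, 0.0973, 0.0286]
orientation: [0.984, 0.18, 0.0, 0.0]
force: [-0.3, -0.5, -1.7]
opening: 0.0645
grip_force: 15.0
```

Emit:
drive_tool(deltas=[0,0,-0.001,0,0,0,0.2,0,0,-0.001,0,0,0,0.2])

```text
t: 14.5
position: [0.5735, 0.0973, 0.0276]
orientation: [0.984, 0.18, 0.0, 0.0]
force: [-1.0, -0.1, -0.9]
opening: 0.0645
grip_force: 15.0
```

Emit:
drive_tool(deltas=[0,0,0,0,0,0,0.5,0,0,0,0,0,0,1,0,0,0,0,0,0,1,0,0,0.015,0,0,0,1,0,0,0.05,0,0,0,1,0,0,0.1,0,0,0,1,0,-0.04,0.14,0,0,0,1,0,-0.09,0.16,0,0,0,1,0,-0.14,0.16,0,0,0,1,0,-0.19,0.16,0,0,0,1])

```text
t: 15.5
position: [0.574, -0.0852, 0.1904]
orientation: [0.983, 0.181, 0.002, 0.001]
force: [1.3, -0.4, 0.4]
opening: 0.087
grip_force: 0.0
```

Emit:
drive_tool(deltas=[0.003,-0.05,0,0,0,0,1,0.005,-0.1,0,0,0,0,1,0.008,-0.14,0,0,0,0,1,0.01,-0.17,0,0,0,0,1,0.01,-0.17,0,0,0,0,1,0.01,-0.17,0,0,0,0,1])

```text
t: 16.1
position: [0.5829, -0.2538, 0.1879]
orientation: [0.984, 0.18, 0.0, -0.0]
force: [-0.8, 0.7, -0.8]
opening: 0.0872
grip_force: 0.0
```

```bash
python3 c.py .064 .054; python3 w.py .589 -.3135 .066 .017 w6
```

```text
ring ((574.0294189453125, 98.14031219482422), (86.06942749023438, 87.28025817871094), 152.34205627441406) 153
h 0.064 [array([0.574 , 0.0974]), np.float64(0.0331)] 248
h 0.054 [array([0.5721, 0.0956]), np.float64(0.0321)] 464
[ 0.5828 -0.2527  0.1878]
top [ 0.5889 -0.3133] 0.0171 z 0.0656 1452
tcp [ 0.5829 -0.2521  0.1877] [-0.58  0.58  1.44  0.    1.12  0.62] 0.08700768175396927
```

The hoop stands at (0.574, 0.0974), top at 64 mm. Now the follower at (0.589, -0.3134).

Emit:
drive_tool(deltas=[0.006,-0.04,0,0,0,0,1,0.006,-0.061,0,0,0,0,1,0.006,-0.061,-0.03,0,0,0,1,0.006,-0.061,-0.07,0,0,0,1,0.006,-0.061,-0.105,0,0,0,1,0.006,-0.061,-0.13,0,0,0,1,0.006,-0.061,-0.148,0,0,0,1,0.006,-0.061,-0.155,0,0,0,1,0.006,-0.061,-0.155,0,0,0,1,0.006,-0.061,-0.155,0,0,0,1])

```text
t: 17.2
position: [0.59, -0.3147, 0.0333]
orientation: [0.984, 0.181, 0.001, 0.001]
force: [0.1, -0.4, -0.2]
opening: 0.0868
grip_force: 0.0
```

Emit:
drive_tool(deltas=[0,0,0,0,0,0,-0.5,0,0,0,0,0,0,-0.5,0,0,0,0,0,0,-0.5,0,0,0,0,0,0,-0.5,0,0,0,0,0,0,-0.5,0,0,0,0,0,0,-0.5,0,0,0,0,0,0,-0.5,0,0,0,0,0,0,-0.5], grip_force=15)

```text
t: 18.0
position: [0.5892, -0.3145, 0.0322]
orientation: [0.984, 0.18, -0.0, -0.0]
force: [0.3, 1.2, 0.3]
opening: 0.0337
grip_force: 15.0
```

Emit:
drive_tool(deltas=[0,0,0.04,0,0,0,-0.5,0,0.02,0.08,0,0,0,-0.5,-0.002,0.06,0.1,0,0,0,-0.5,-0.004,0.105,0.1,0,0,0,-0.5,-0.006,0.15,0.1,0,0,0,-0.5,-0.008,0.195,0.1,0,0,0,-0.5,-0.01,0.24,0.1,0,0,0,-0.5,-0.012,0.285,0.1,0,0,0,-0.5,-0.013,0.33,0.1,0,0,0,-0.5,-0.014,0.37,0.1,0,0,0,-0.5])

```text
t: 19.0
position: [0.5747, 0.0576, 0.1323]
orientation: [0.984, 0.181, -0.0, -0.0]
force: [0.3, -0.8, -0.5]
opening: 0.0334
grip_force: 15.0
```

Emit:
drive_tool(deltas=[-0.001,0.03,0,0,0,0,-0.5,-0.001,0.042,0,0,0,0,-0.5,-0.001,0.042,0,0,0,0,-0.5,-0.001,0.042,-0.01,0,0,0,-0.5,-0.001,0.042,-0.02,0,0,0,-0.5,-0.001,0.042,-0.02,0,0,0,-0.5,-0.001,0.042,-0.02,0,0,0,-0.5])

```text
t: 19.7
position: [0.5739, 0.0963, 0.1114]
orientation: [0.984, 0.179, -0.001, -0.0]
force: [0.1, 0.3, 0.3]
opening: 0.0335
grip_force: 15.0
```

```bash
python3 w.py .574 .0975 .14 .017 w7; python3 c.py .064
```

```text
top [0.5846 0.1008] 0.0291 z 0.1443 3684
tcp [0.5743 0.0965 0.1119] [-0.03  0.62  1.64 -0.    0.89  1.18] 0.03382996648361964
h 0.064 [array([0.5457, 0.104 ]), np.float64(0.0125)] 23
[0.5745 0.0967 0.1122]
```

View pics/w7.png

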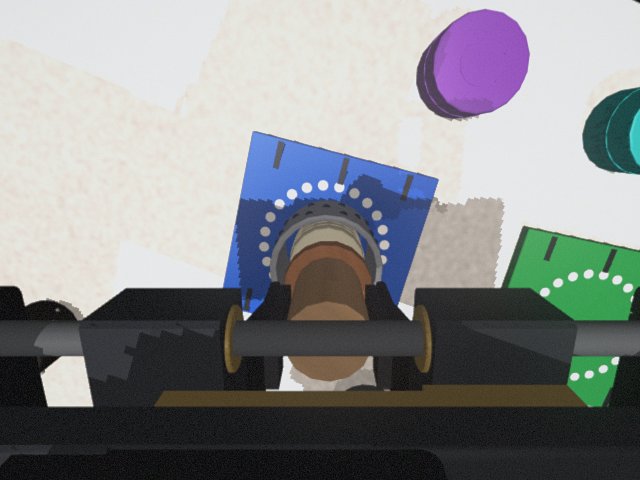

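The follower hangs upright (stem at (328,330)) over the hoop (ring at (326,250)), columns matching, so I lower it.

Emit:
drive_tool(deltas=[0,0,-0.008,0,0,0,-0.5,0,0,-0.015,0,0,0,-0.5,0,0,-0.02,0,0,0,-0.5,0,0,-0.023,0,0,0,-0.5,0,0,-0.025,0,0,0,-0.5,0,0,-0.025,0,0,0,-0.5,0,0,-0.025,0,0,0,-0.5])

```text
t: 20.5
position: [0.5744, 0.0975, 0.0874]
orientation: [0.984, 0.18, 0.0, 0.0]
force: [-0.1, 0.5, -0.8]
opening: 0.0336
grip_force: 15.0
```

Emit:
drive_tool(deltas=[0,0,-0.001,0,0,0,-0.5,0,0,-0.001,0,0,0,-0.5])

```text
t: 20.7
position: [0.5743, 0.0975, 0.0864]
orientation: [0.984, 0.18, 0.0, 0.0]
force: [0.4, 0.5, -0.4]
opening: 0.0337
grip_force: 15.0
```

Emit:
drive_tool(deltas=[0,0,0,0,0,0,0,0,0,0,0,0,0,1,0,0,0,0,0,0,1,0,0,0.015,0,0,0,1,0,0,0.05,0,0,0,1,0,0,0.09,0,0,0,1,-0.02,-0.015,0.11,0,0,0,1,-0.05,-0.03,0.11,0,0,0,1,-0.08,-0.045,0.11,0,0,0,1,-0.11,-0.06,0.11,0,0,0,1])

```text
t: 21.7
position: [0.4632, 0.037, 0.1967]
orientation: [0.984, 0.181, 0.001, 0.0]
force: [-0.6, -0.9, -0.1]
opening: 0.0867
grip_force: 0.0
```

Emit:
drive_tool(deltas=[-0.01,-0.04,-0.02,0,0,0,1,-0.01,-0.08,-0.02,0,0,0,1,-0.01,-0.08,-0.02,0,0,0,1,-0.01,-0.08,-0.02,0,0,0,1])

```text
t: 22.1
position: [0.4544, -0.0433, 0.1765]
orientation: [0.984, 0.179, 0.0, -0.0]
force: [-0.6, 0.6, 0.4]
opening: 0.0865
grip_force: 0.0
```

```bash
python3 c.py .12 .064; python3 w.py .447 .016 .044 .027 w8
```

```text
ring ((573.8546142578125, 98.05985260009766), (85.93327331542969, 87.56281280517578), 110.13097381591797) 62
h 0.12 [array([0.5743, 0.097 ]), np.float64(0.0171)] 253
h 0.064 [array([0.5739, 0.0976]), np.float64(0.0331)] 347
[ 0.4543 -0.0424  0.1764]
top [0.4469 0.0166] 0.0271 z 0.0437 3584
tcp [ 0.4542 -0.0419  0.1764] [-0.34  0.38  1.89  0.    0.87  0.87] 0.08703371143867368
```

The follower stands at (0.5743, 0.0970), top at 120 mm. Now the weight at (0.447, 0.0163), with a firmer grip.

Emit:
drive_tool(deltas=[-0.007,0.04,0,0,0,0,1,-0.007,0.0585,-0.02,0,0,0,1,-0.007,0.0585,-0.05,0,0,0,1,-0.007,0.0585,-0.09,0,0,0,1,-0.007,0.0585,-0.125,0,0,0,1,-0.007,0.0585,-0.15,0,0,0,1,-0.007,0.0585,-0.163,0,0,0,1,-0.007,0.0585,-0.168,0,0,0,1,-0.007,0.0585,-0.168,0,0,0,1,-0.007,0.0585,-0.168,0,0,0,1])

```text
t: 23.2
position: [0.4477, 0.0164, 0.0089]
orientation: [0.983, 0.181, 0.001, 0.0]
force: [0.3, -0.6, -0.1]
opening: 0.0866
grip_force: 0.0
```

Emit:
drive_tool(deltas=[0,0,0,0,0,0,0,0,0,0,0,0,0,0,0,0,0,0,0,0,0,0,0,0,0,0,0,0,0,0,0,0,0,0,0,0,0,0,0,0,0,0,0,0,0,0,0,0,0], grip_force=35)

```text
t: 23.9
position: [0.4473, 0.0159, 0.0084]
orientation: [0.984, 0.18, 0.0, 0.0]
force: [-0.3, 0.2, 3.5]
opening: 0.0532
grip_force: 35.0
```

Emit:
drive_tool(deltas=[0,0,0.03,0,0,0,0,0,0,0.07,0,0,0,0,0,0,0.11,0,0,0,0,0,0,0.15,0,0,0,0,0.015,0.01,0.16,0,0,0,0,0.045,0.029,0.16,0,0,0,0,0.08,0.051,0.16,0,0,0,0,0.11,0.07,0.16,0,0,0,0,0.125,0.08,0.16,0,0,0,0,0.127,0.081,0.16,0,0,0,0])

```text
t: 24.9
position: [0.5752, 0.0983, 0.1666]
orientation: [0.983, 0.181, -0.0, -0.0]
force: [-0.5, -1.0, -6.3]
opening: 0.0534
grip_force: 35.0
```

Emit:
drive_tool(deltas=[0,0,0,0,0,0,0,0,0,-0.01,0,0,0,0,0,0,-0.02,0,0,0,0,0,0,-0.02,0,0,0,0,0,0,-0.02,0,0,0,0])

```text
t: 25.4
position: [0.5734, 0.0966, 0.1475]
orientation: [0.984, 0.18, -0.001, -0.0]
force: [-0.2, 0.3, -6.9]
opening: 0.0534
grip_force: 35.0
```

```bash
python3 w.py .574 .097 .184 .027 w9; python3 -c "
from h import *
print(robot.observe()['position'],robot.observe()['force'])"
```

```text
top [0.584 0.101] 0.0389 z 0.1826 9641
tcp [0.574  0.0967 0.1481] [-0.03  0.57  1.61 -0.    0.96  1.18] 0.05368072017466874
[0.57396704 0.0966585  0.14809065] [ 1.00217246  0.2185989  -6.56445558]
```

View pics/w9.png

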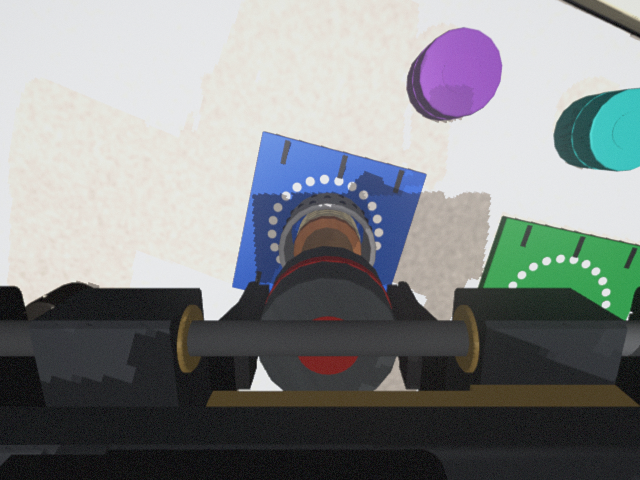

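The weight (col 328) sits over the stem (col 328), held level. I lower it while watching the wrist force.

Emit:
drive_tool(deltas=[0,0,-0.007,0,0,0,0,0,0,-0.013,0,0,0,0,0,0,-0.017,0,0,0,0,0,0,-0.0185,0,0,0,0,0,0,-0.0185,0,0,0,0,0,0,-0.0185,0,0,0,0])

```text
t: 26.05
position: [0.5744, 0.097, 0.1299]
orientation: [0.984, 0.18, 0.0, 0.0]
force: [0.3, 0.2, -6.2]
opening: 0.0534
grip_force: 35.0
```

Emit:
drive_tool(deltas=[0,0,-0.001,0,0,0,0,0,0,-0.001,0,0,0,0])

```text
t: 26.25
position: [0.5743, 0.097, 0.1289]
orientation: [0.984, 0.18, 0.0, 0.0]
force: [0.3, -0.1, -5.7]
opening: 0.0532
grip_force: 35.0
```

Emit:
drive_tool(deltas=[0,0,-0.0007,0,0,0,0,0,0,-0.0007,0,0,0,0])

```text
t: 26.45
position: [0.5744, 0.097, 0.1285]
orientation: [0.984, 0.18, 0.0, 0.0]
force: [-0.3, 0.1, -4.7]
opening: 0.0533
grip_force: 35.0
```

Contact has begun (-6.2 to -4.7 N), so I release and lift straight up.

Emit:
drive_tool(deltas=[0,0,0,0,0,0,0.5,0,0,0,0,0,0,1,0,0,0,0,0,0,1,0,0,0,0,0,0,1,0,0,0.015,0,0,0,1,0,0,0.05,0,0,0,1,0,0,0.09,0,0,0,1,-0.02,-0.03,0.11,0,0,0,1,-0.04,-0.07,0.11,0,0,0,1,-0.06,-0.11,0.11,0,0,0,1])

```text
t: 27.45
position: [0.5143, -0.0139, 0.2395]
orientation: [0.983, 0.181, 0.002, 0.001]
force: [0.4, -0.3, -0.6]
opening: 0.0868
grip_force: 0.0
```

Emit:
drive_tool(deltas=[0,-0.05,0,0,0,0,1,0,-0.1,0,0,0,0,1,0,-0.1,0,0,0,0,1,0,-0.1,0,0,0,0,1,0,-0.1,0,0,0,0,1])

```text
t: 27.95
position: [0.514, -0.1122, 0.238]
orientation: [0.984, 0.181, -0.0, -0.0]
force: [0.2, 0.5, 1.8]
opening: 0.0873
grip_force: 0.0
```

```bash
python3 c.py .164 .064; python3 - <<'E'
from h import *
p=snap("scene"); cv2.imwrite("pics/end.png",cv2.resize(p["frame"][150:330,270:510,::-1],None,fx=3,fy=3,interpolation=cv2.INTER_CUBIC))
E
```

```text
ring ((573.80615234375, 98.32456970214844), (86.23255157470703, 86.55941009521484), 77.3270034790039) 75
h 0.164 [array([0.574 , 0.0967]), np.float64(0.0272)] 699
h 0.064 [array([0.5737, 0.0971]), np.float64(0.0329)] 152
[ 0.514  -0.1117  0.238 ]
```

View pics/end.png

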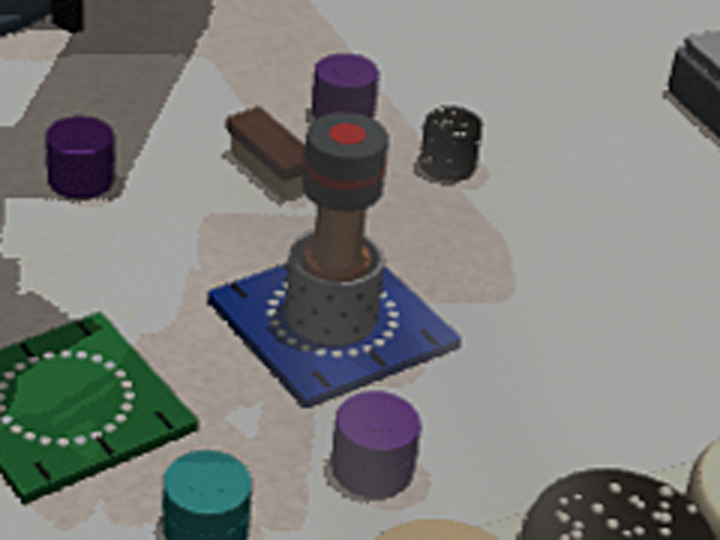

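The stack stands straight on the blue board: weight (345,160), stem (340,235), hoop (335,290), with the robot clear. I hand it in.

```bash
python3 -c "
from bench import robot
print(robot.finish_job())"
```

```text
the job is handed in; nothing more can be done
None
```

I built the stack on the blue board and handed the job in: cheese, hoop, follower and weight each measured within about 2 mm of the ring's centre and standing straight, but the hand-in returned no verdict.

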